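Test-twist the oil can caps and set the loose-capped cans aside

ROBOT

A 6-joint arm with a two-finger parallel gripper is mounted at the origin on the work surface. World frame = base frame: x ahead of the robot, y to its left, z up, the work surface at z = 0. Lengths are in m, angles in rad, forces in N, time in s.
With the tool pointing down it reaches from about 0.375 to 0.925 m from the base axis. Payload 5.7 kg.
Tool frame: the origin (TCP) lies on the centre line of the jaws, within the pads' length; the fingertips stand 11 mm ahead of it and the grasp point (between the pads) lies 8 mm behind it; z points along the fingers, y is the line along which they close (so a half turn about z gives the same grasp; the last joint's range is limited). The gripper opens to 85 mm and grips with 20 to 120 N. Pads are 22 mm wide; open, the fingers measure 114 mm over their backs; the gripper's body (76 mm by 85 mm) begins 54 mm behind the grasp point. The pads swing forward as they close: fully open they stand 13 mm farther back than shut.
Start: joints at [1.004, 0.359, 1.51, -0, 1.272, -0.115], TCP at [0.262, 0.54, 0.242] pointing down, gripper open.
Joint ranges: [-2.97, 2.97], [-1.01, 2.36], [0.21, 2.38], [-0.96, 4.11], [0.2, 2.71], [-2.98, 2.98]. Speed limits (rad/s): [2.39, 2.39, 3.14, 3.14, 3.14, 3.14].

INTERFACE

Orientations are given as [roll, pitch, yaw] about the fixed x, y, z axes, in that order (R = Rz(yaw) Ry(pitch) Rx(roll)).
In Python, from cell import manip gives the robot as it stands.
- The arm moves only by the shell command python3 -m inch 'ROWS' [FORCE]. ROWS is JSON, a list of rows, each a list of 5 numbers: the shift along the tool's x, y, z in cm, then the turn about the tool's z in degrees, then the opening in per cent of the stroke, from 0 (shut) to 100 (fully open). A call has 1 to 20 rows; each row shifts and turns the commanded pose from where the row before left it, along the tool's axes as they then stand; what a row does not reach is not made up. A row lasts 1/12 s, in which the tool goes at most 41.7 mm and 7.16 degrees, less where a joint would pass 70% of its speed; a pose out of reach is approached as far as the arm can. A call is refused whole if a number of a shift passes 4.17 or a number of a turn 7.16, either way. A call with a gripper value outside its range is refused whole. The fingers move at their own pace and stop on an object; FORCE is the grip in N (left out, the last holds). Time passes only in rows, so rows that do not move let the fingers close. It gives the time, the measured TCP pose, the force, the opening and the grip force at its end, in the units of the state.
- manip.sense(): the state, without advancing time (a new reading comes with each control period).
- manip.get_image(name): name is "side" or "top" or "wrist"; returns the picture (420x560x3 uint8, blue, green, red); there is no depth.
- manip.get_calibration(name): a dict with "fov_y" (degrees; the focal length in pixels is half the picture's height over the tangent of half this angle, whatever the lens; pixels are square), "cx", "cy" (the principal point, pixels), "distortion" ([k1, k2, p1, p2, k3] as OpenCV has them; the pictures are not rectified), "R" (3x3) and "t" (3): a world point X has camera coordinates R X + t. Camera axes: x right, y down, z forward; pixel columns grow to the right and rows downward; lengths in m; the calibration is good to about 2 mm. A picture is of the moment at which its call begins: read the wrist's pose just before it. get_calibration takes no time and is no camera call; for the wrist camera it gives the pose at the moment of the call.
- manip.hand_in(): hands the job in; it is judged then, once.
The state is a dict: "clock": time; "q": joint angles; "qd": joint speeds; "joint_efforts": joint torques, N m; "eef_pos": TCP position; "tool_rot": TCP orientation; "contact_force": force on the tool from outside, world axes, zero at the start; "ft_torque": the same for the moment, N m; "opening": finger opening in m; "grasp_force": force on a finger pad.
Only numpy, scipy, OpenCV 4.12 (cv2) and the standard library are available. Lean on these libraries where they do the work, as an engineer would, in place of code of your own. Each camera call takes 0.05 s, during which the arm holds its last target. There are 200 camera calls.

TASK

The three oil cans in the steel carrier are to go up to the cranes, but not all their caps were screwed down: find out which are loose by giving the caps a test twist of about an eighth of a turn, and do not turn a loose cap back. Lift each can whose cap turns by its handle, never by the cap, and set it down gently and upright on the floor of the green parts tub; a can whose cap holds tight stays standing in the carrier. Tip no can and leave the other things on the shelf where they are.

Things in the scene. Friction and masses are not known exactly. Their poses are not given: they have to be found in the camera images.
- can_1_mid (a point): Oil can, one of three that look alike: upright rectangular tinplate can, body 150 x 58 x 110 mm (x, y, z), about 0.35 to 0.65 kg. The point is the centre of the body, 55 mm above its underside; z is up, x runs along its length. The screw cap stands at its -x end, the carrying handle on the +x half of its top. Cans stand in the carrier either way round.
- can_1_cap (a point): Middle of the black knurled screw cap of that can: round, 40 mm across, 26 mm tall, its top 36 mm above the can's flat top (146 mm above the underside), standing on a 10 mm neck; this point is 23 mm above the can's flat top, 53 mm along -x from the can's middle. Axes are the can's, they do not turn with the cap. A white paint stripe on its top turns with the cap. 29 mm are free between cap and handle.
- cap_1 (a joint): Turn of that cap on its can in rad, 0 as found, positive anticlockwise seen from above (unscrewing). A loose cap turns easily (about 0.1 N m), up to 1.3 rad clockwise and 3 rad anticlockwise, and stays on; a tight one does not give more than 0.05 rad.
- can_1_handle (a point): Middle of the bar of the rigid steel carrying handle on that can: bar 50 mm long along the can's x, 12 mm wide (y), 12 mm tall, its middle 30 mm above the can's flat top and 21 mm along +x from the can's middle; open under the bar (24 mm). Axes are the can's.
- can_2_mid (a point): Oil can, as can_1: centre of the body, same axes.
- can_2_cap (a point): Middle of that can's screw cap, as can_1_cap.
- cap_2 (a joint): Turn of that cap, as cap_1.
- can_2_handle (a point): Middle of that can's handle bar, as can_1_handle.
- can_3_mid (a point): Oil can, as can_1: centre of the body, same axes.
- can_3_cap (a point): Middle of that can's screw cap, as can_1_cap.
- cap_3 (a joint): Turn of that cap, as cap_1.
- can_3_handle (a point): Middle of that can's handle bar, as can_1_handle.
- carrier: Dark steel open carrier 164 x 276 x 55 mm (x, y, z) with four cells side by side along its y (cell middles at y = -102, -34, 34, 102 mm), one can in each of three and a filter element in the fourth, in any order, a can's length along the carrier's x (either way round), 3 mm of play all round. Walls 4 mm, floor 4 mm thick. Heavy, does not move. Origin: centre of its underside.
- tub: Green plastic parts tub, open on top, 184 x 184 x 70 mm outside, walls and floor 4 mm, empty; it takes two cans side by side with room to spare. Does not move. Origin: centre of its underside, x and y along its sides. It stands on the robot's left or right, the carrier on the other side.
- pin_gauge: Bystander: red enamelled pin gauge with a steel pin at each end, 146 mm long, 22 mm high, lying along its x between carrier and tub. Origin: under its middle.
- latch_lever: Bystander: worn steel latch lever lying flat, about 130 mm long, 22 mm high, near side of the carrier. Origin: under its middle, x along it.
- retainer_cup: Bystander: brass spring retainer cup, 68 mm across, 30 mm high, near side of the tub. Origin: centre of its underside.
- sheave: Bystander: steel rope sheave lying flat, 110 mm across, 32 mm high, beyond the tub. Origin: centre of its underside.
- spanner: Bystander: steel spanner, 190 mm long, lying flat beyond the carrier. Origin: under its middle, x along it.
- shackle: Bystander: steel bow shackle lying flat, about 85 mm, 16 mm high, beyond the carrier. Origin: under its middle.
- filter: Bystander: pleated oil filter element, an upright cylinder 54 mm across, 108 mm high, standing in the carrier cell that holds no can. Origin: centre of its underside.

How it is judged:
By the outcome, as a careful person would: the job done as asked, in the order asked, and still so for the second after the job is handed in, with the robot touching nothing.
It also fails if it takes over 72 s, if anything falls off the work surface, if the arm or the gripper's body presses on something with over 40 N, if the wrist force passes 120 N, or if a joint passes its speed limit or range.

## Working session

There is one attempt and no reset: what is moved stays moved. The work goes in short steps, Python scripts to look and compute and a shell command to move; the robot and the scene stay as the last step left them, time stands still between calls to the robot, and variables do not carry over. Pictures are saved under pics/ and viewed, at most 10 in all, crops included, and the job is handed in when it is done.

```bash
ls; mkdir -p pics
python3 - <<'E'
from cell import manip
import cv2
s=manip.sense();print(s)
for n in("top","side"):
    im=manip.get_image(n);cv2.imwrite(f"pics/{n}0.png",im)
    c=manip.get_calibration(n);print(n,c)
E
```

```text
pics
{'clock': 0.0, 'q': array([ 1.00388052e+00,  3.59534380e-01,  1.51147484e+00,  2.53774970e-05,
        1.27251678e+00, -1.15112348e-01]), 'qd': array([-0.00023837,  0.00029041, -0.00198697,  0.00029812, -0.00044454,
        0.00049971]), 'joint_efforts': array([-8.09066423e-04, -5.27623343e+01, -2.78607255e+01, -6.57739238e-04,
        1.34818765e-02, -1.89493153e-05]), 'eef_pos': array([0.26158603, 0.53920835, 0.24141996]), 'tool_rot': array([-3.13967488e+00, -2.46143062e-04,  2.68978148e+00]), 'contact_force': array([0.00808351, 0.39204646, 0.38982279]), 'ft_torque': array([ 0.01868948, -0.01145252, -0.00135858]), 'grasp_force': 0.0, 'opening': 0.08573056159618919}
top {'fov_y': 47.94739183076483, 'cx': 268.3197650322361, 'cy': 210.33616489287934, 'distortion': array([-0.06080313,  0.        ,  0.        ,  0.        ,  0.        ]), 'R': array([[ 0.02783401, -0.99959128,  0.00652213],
       [-0.98912848, -0.02848399, -0.14426892],
       [ 0.14439573, -0.00243564, -0.98951702]]), 't': array([-0.04180443,  0.5691279 ,  1.15946538])}
side {'fov_y': 55.17107011156137, 'cx': 276.15755545034534, 'cy': 210.75511527834834, 'distortion': array([0.01416892, 0.        , 0.        , 0.        , 0.        ]), 'R': array([[ 0.77316157, -0.63419788, -0.00377303],
       [-0.36004414, -0.43402293, -0.82582826],
       [ 0.52210095,  0.63985713, -0.56390908]]), 't': array([-0.4063563 ,  0.28662254,  0.78481592])}
```

View pics/top0.png

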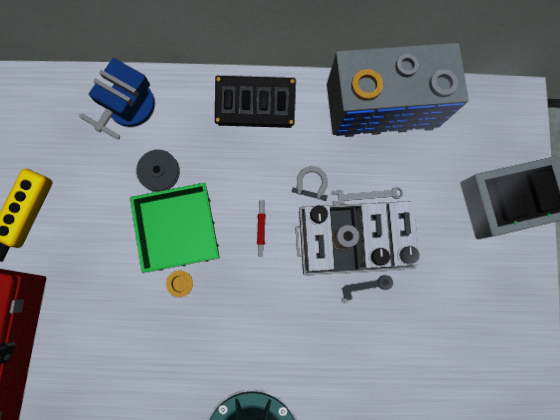

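View pics/side0.png

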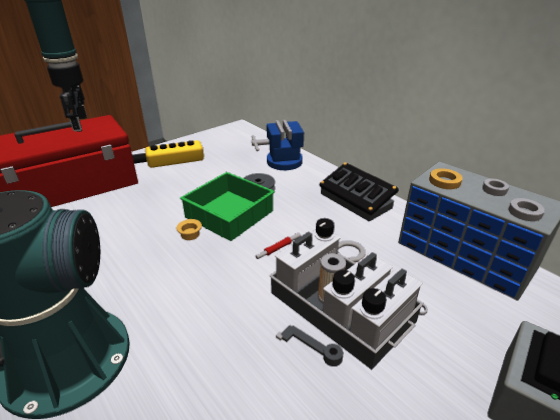

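Top view: the tub is on the left around (175,228) and the carrier is on the right. Caps are at about (319,214), (380,257) and (409,254), handles at (320,246), (377,226) and (404,225), and the filter is at (347,236).

```bash
cat > h.py <<'E'
from cell import manip
import cv2, numpy as np
from scipy.spatial.transform import Rotation as Ro
def K(c): 
    f=210/np.tan(np.radians(c["fov_y"])/2)
    return np.array([[f,0,c["cx"]],[0,f,c["cy"]],[0,0,1]])
def cast(c,uv,z):
    uv=np.array(uv,float).reshape(-1,1,2)
    p=cv2.undistortPoints(uv,K(c),np.array(c["distortion"]))[:,0]
    d=np.c_[p,np.ones(len(p))]@c["R"]; o=-c["R"].T@c["t"]
    return o+d*((z-o[2])/d[:,2])[:,None]
def proj(c,X):
    return cv2.projectPoints(np.array(X,float).reshape(-1,1,3),cv2.Rodrigues(c["R"])[0],c["t"],K(c),np.array(c["distortion"]))[0][:,0]
def to_tool(target,yaw=None):
    s=manip.sense();R=Ro.from_euler("xyz",s["tool_rot"])
    return np.round(R.inv().apply(np.array(target)-s["eef_pos"])*100,2)
E
python3 - <<'E'
from h import *
im=cv2.imread("pics/top0.png");c=manip.get_calibration("top")
print("campos",-c["R"].T@c["t"])
hsv=cv2.cvtColor(im,cv2.COLOR_BGR2HSV)
g=cv2.inRange(hsv,(50,120,60),(75,255,255))
k=max(cv2.findContours(g,0,2)[0],key=cv2.contourArea)
r=cv2.boxPoints(cv2.minAreaRect(k)); P=cast(c,r,.07);print("tub rim",P.round(3).tolist(),P.mean(0).round(3))
roi=cv2.cvtColor(im,cv2.COLOR_BGR2GRAY)
print("approx caps",cast(c,[(319,214),(380,257),(409,254)],.15).round(3).tolist())
print("handles",cast(c,[(320,246),(377,226),(404,225)],.15).round(3).tolist())
print("filter",cast(c,[(347,236)],.112).round(3))
cv2.imwrite("pics/crop.png",cv2.resize(im[185:310,285:430],None,fx=5,fy=4.8,interpolation=2))
E
```

```text
campos [ 0.39668236 -0.02275226  1.22969085]
tub rim [[0.591, 0.327, 0.07], [0.633, 0.135, 0.07], [0.443, 0.092, 0.07], [0.403, 0.28, 0.07]] [0.518 0.208 0.07 ]
approx caps [[0.549, -0.143, 0.15], [0.454, -0.284, 0.15], [0.462, -0.351, 0.15]]
handles [[0.475, -0.146, 0.15], [0.525, -0.277, 0.15], [0.529, -0.341, 0.15]]
filter [[ 0.503 -0.214  0.112]]
```

View pics/crop.png

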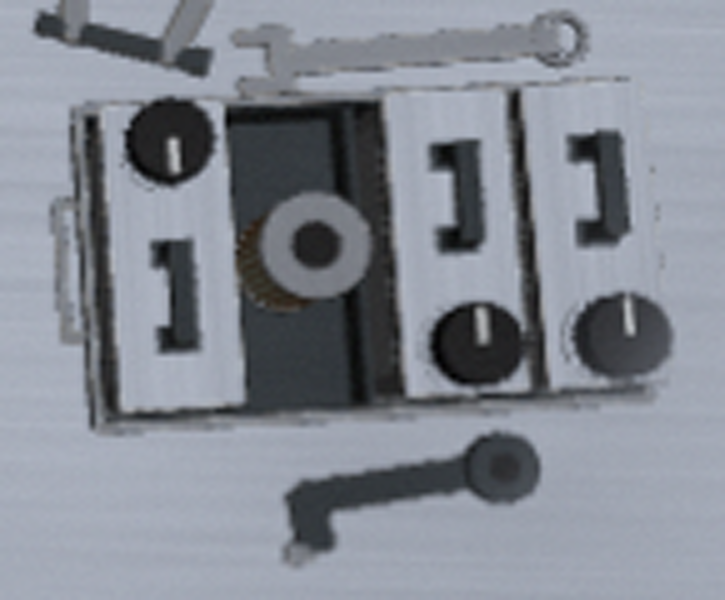

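The crop (scale 5 x 4.8) shows caps A (171,141), B (478,343) and C (625,334), with bar tops at A (187,296), B (467,195) and C (614,185). The filter sits between A and B. Can A stands the other way round from B and C.

Run:
```python
from h import *
c=manip.get_calibration("top")
f=lambda L:[(285+(u+.5)/5-.5,185+(v+.5)/4.8-.5) for u,v in L]
caps=cast(c,f([(171,141),(478,343),(625,334)]),.15);bars=cast(c,f([(187,296),(467,195),(614,185)]),.15)
for a,b in zip(caps,bars):
    d=b-a;print(a.round(3),b.round(3),"len",np.hypot(*d[:2]).round(4),"ang",np.degrees(np.arctan2(d[1],d[0])).round(1))
d=caps[2]-caps[1];print("BC",np.hypot(*d[:2]),np.degrees(np.arctan2(d[1],d[0])))
print("to above B", to_tool([*caps[1][:2],.24]), np.degrees(manip.sense()["tool_rot"][2]))
```

```text
[ 0.549 -0.142  0.15 ] [ 0.475 -0.151  0.15 ] len 0.0749 ang -173.6
[ 0.456 -0.285  0.15 ] [ 0.527 -0.28   0.15 ] len 0.0711 ang 3.9
[ 0.462 -0.353  0.15 ] [ 0.534 -0.349  0.15 ] len 0.0718 ang 3.4
BC 0.0684473588945363 -84.96953885396083
to above B [-53.44 -65.64   0.26] 154.11234125424934
```

```bash
python3 -m inch '[[-1.5,-1.3,0,0,100],[-2.8,-2.45,0,0,100],[-2.9,-2.55,0,0,100],[-2.9,-2.55,0,0,100],[-2.9,-2.55,0,0,100],[-2.9,-2.55,0,0,100],[-2.9,-2.55,0,0,100],[-2.9,-2.55,0,0,100],[-2.9,-2.55,0,0,100],[-2.9,-2.55,0,0,100],[-2.9,-2.55,0,0,100],[-2.9,-2.55,0,0,100],[-2.9,-2.55,0,0,100],[-2.9,-2.55,0,0,100],[-2.9,-2.55,0,0,100],[-2.9,-2.55,0,0,100],[-2.9,-2.55,0,0,100],[-2.9,-2.55,0,0,100],[-2.9,-2.55,0,0,100],[-1.9,-1.6,0,0,50]]'
python3 -m inch '[[0,0,0,6.6,50],[0,0,0,6.6,50],[0,0,0,6.6,50],[0,0,0,6.6,50],[0,0,0,6.6,50],[0,0,0,6.6,50],[0,0,0,6.6,50],[0,0,0,6.6,50],[0,0,0,6.6,50],[0,0,0,0,50],[0,0,0,0,50]]'
python3 - <<'E'
from h import *
print(manip.sense()["q"].round(2))
c=manip.get_calibration("wrist");im=manip.get_image("wrist");cv2.imwrite("pics/w1.png",im)
print(c, proj(c,[[.549,-.142,.15],[.475,-.151,.15],[.456,-.285,.15],[.527,-.28,.15],[.462,-.353,.15]]).round())
E
```

```text
clock: 1.77
eef_pos: [0.5496, -0.1443, 0.242]
tool_rot: [-3.141, 0.001, 2.688]
contact_force: [0.6, 0.4, -0.6]
opening: 0.0756
grasp_force: 0.0
clock: 2.68
eef_pos: [0.5484, -0.1406, 0.242]
tool_rot: [-3.141, -0.0, 1.657]
contact_force: [-0.2, -0.3, 1.0]
opening: 0.0428
grasp_force: 0.0
[-0.37  0.31  1.58 -0.    1.25 -0.46]
{'fov_y': 68.70757200673755, 'cx': 280.81412222481134, 'cy': 209.20541263178734, 'distortion': array([-0.03550139,  0.        ,  0.        ,  0.        ,  0.        ]), 'R': array([[ 0.99636499,  0.08517895, -0.00116481],
       [ 0.08102424, -0.94336684,  0.32170495],
       [ 0.02630365, -0.32062992, -0.94683925]]), 't': array([-0.53484204, -0.21875788,  0.32124037])} [[281. 219.]
 [186. 223.]
 [168. 354.]
 [244. 356.]
 [177. 407.]]
```

View pics/w1.png

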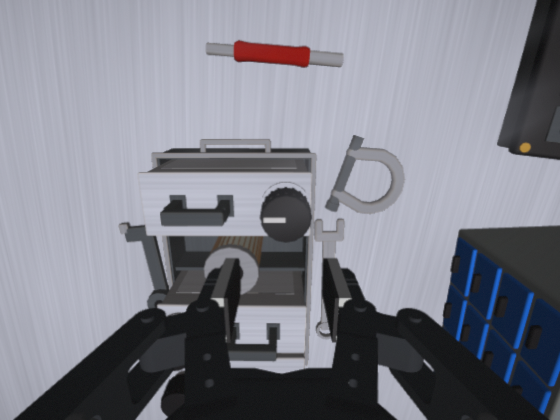

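The wrist view shows cap A at about (286,216) and bar A at about (195,214). Both lie slightly to the +x side of the prediction.

Run:
```python
from h import *
im=cv2.imread("pics/w1.png");c=manip.get_calibration("wrist");t=manip.get_calibration("top");it=cv2.imread("pics/top0.png")
g=cv2.cvtColor(im,6)
# cap A: dark blob in window
def blob(g,x0,x1,y0,y1,th):
    m=(g[y0:y1,x0:x1]<th).astype(np.uint8);k=max(cv2.findContours(m,0,1)[0],key=cv2.contourArea)+[x0,y0]
    return k
k=blob(g,250,316,180,250,75);(ctr,r)=cv2.minEnclosingCircle(k);print("cap wrist",ctr,r,cv2.boundingRect(k))
w=g[205:235,258:290];ys,xs=np.where(w>150);print("stripe",xs.mean()+258,ys.mean()+205,xs.min()+258,xs.max()+258)
# triangulate: same for top image
gt=cv2.cvtColor(it,6);kt=blob(gt,305,332,200,228,75);ct,rt=cv2.minEnclosingCircle(kt);print("cap top",ct,rt)
for z in(.127,.137,.15):print(z,cast(c,[ctr],z).round(4),cast(t,[ct],z).round(4))
kb=blob(g,155,235,190,232,75);print("bar",cv2.boundingRect(kb),cv2.minAreaRect(kb))
```

```text
cap wrist (288.8825378417969, 220.26510620117188) 33.44709777832031 (261, 188, 50, 62)
stripe 266.8952380952381 221.4952380952381 258 284
cap top (318.5542297363281, 213.92770385742188) 9.089288711547852
0.127 [[ 0.5569 -0.1509  0.127 ]] [[ 0.5524 -0.1442  0.127 ]]
0.137 [[ 0.5563 -0.1471  0.137 ]] [[ 0.551  -0.1431  0.137 ]]
0.15 [[ 0.5555 -0.1422  0.15  ]] [[ 0.5492 -0.1417  0.15  ]]
bar (162, 199, 69, 24) ((196.0, 210.5), (23.0, 68.0), 90.0)
```

```bash
python3 -m inch '[[-0.2,0.4,1,0,70],[0,0,2,0,70],[0,0,2.5,0,70],[0,0,2,0,70],[0,0,1.5,0,70],[0,0,1,0,70],[0,0,0.7,0,70],[0,0,0,0,70],[0,0,0,0,40],[0,0,0,0,30],[0,0,0,0,30],[0,0,0,0,30],[0,0,0,0,30],[0,0,0,0,30]]' 25
python3 - <<'E'
from h import *
s=manip.sense();print(s["ft_torque"],s["contact_force"],s["eef_pos"])
E
```

```text
clock: 3.9
eef_pos: [0.5533, -0.1425, 0.136]
tool_rot: [3.14, 0.001, 1.653]
contact_force: [-0.9, -0.2, 2.1]
opening: 0.0388
grasp_force: 26.3
[-0.02480638 -0.17014207  0.00934543] [-0.92955899 -0.15706272  2.13979223] [ 0.55326542 -0.14252503  0.13599498]
```

```bash
python3 -m inch '[[0,0,0,-3,30],[0,0,0,-4,30],[0,0,0,-4,30],[0,0,0,-4,30],[0,0,0,0,30]]'
python3 - <<'E'
from h import *
s=manip.sense();print(s["ft_torque"],s["contact_force"],s["eef_pos"],s["joint_efforts"][5])
E
```

```text
clock: 4.32
eef_pos: [0.5535, -0.1425, 0.136]
tool_rot: [3.14, 0.001, 1.917]
contact_force: [0.7, 0.1, 3.4]
opening: 0.0388
grasp_force: 26.4
[ 0.06041179 -0.2126301   0.1016368 ] [0.7151795  0.07672386 3.38013121] [ 0.55350213 -0.14249527  0.13599777] -0.8861379325389862
```

```bash
python3 -m inch '[[0,0,0,-5,30],[0,0,0,-5,30],[0,0,0,-5,30],[0,0,0,-5,30],[0,0,0,-5,30],[0,0,0,-5,30],[0,0,0,0,30]]'
python3 - <<'E'
from h import *
s=manip.sense();print(s["ft_torque"],s["contact_force"],s["eef_pos"])
E
python3 -m inch '[[0,0,0,0,55],[0,0,0,0,65],[0,0,0,0,70],[0,0,-0.7,0,70],[0,0,-2,0,70],[0,0,-3,0,70],[0,0,-3,0,70],[0,0,-2,0,70],[0,0,0,0,70]]'
python3 - <<'E'
from h import *
c=manip.get_calibration("wrist");im=manip.get_image("wrist");cv2.imwrite("pics/w2.png",im)
print(proj(c,[[.5535,-.1425,.15],[.456,-.285,.15],[.527,-.28,.15],[.462,-.353,.15]]).round())
it=manip.get_image("top");cv2.imwrite("pics/top2.png",it)
E
```

```text
clock: 4.9
eef_pos: [0.5537, -0.1424, 0.136]
tool_rot: [3.141, 0.002, 2.439]
contact_force: [0.6, 0.7, 4.3]
opening: 0.039
grasp_force: 26.5
[ 0.17969372 -0.16615802  0.03833722] [0.58313417 0.71476519 4.30492661] [ 0.55370581 -0.14236963  0.13598106]
clock: 5.65
eef_pos: [0.5555, -0.1434, 0.2477]
tool_rot: [3.139, 0.008, 2.437]
contact_force: [1.2, 0.0, 0.8]
opening: 0.0598
grasp_force: 0.0
[[279. 211.]
 [ 70. 232.]
 [139. 286.]
 [ 31. 282.]]
```

View pics/w2.png

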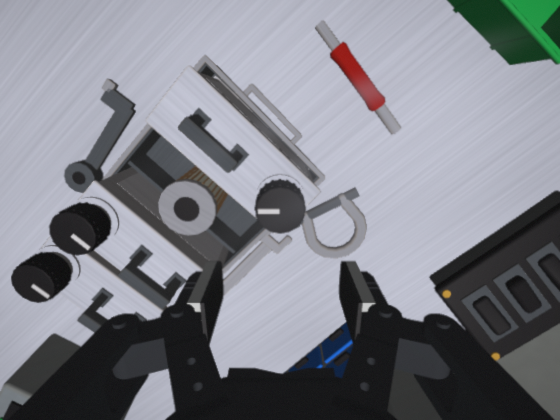

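Wrist view: cap A's stripe still points left at (268,212) in the turned camera, so the cap turned 45° with the tool and A is loose. Caps B and C show at about (76,230) and (38,278), which agrees with the predictions. B is next.

```bash
python3 -m inch '[[-0.3,-2.0,0,0,70],[-0.3,-3.2,0,0,70],[-0.3,-3.4,0,0,70],[-0.3,-3.4,0,0,70],[-0.3,-3.1,0,0,70],[-0.3,-2.0,0,0,70],[0,0,0,6.4,70],[0,0,0,6.4,70],[0,0,0,6.4,70],[0,0,0,6.4,70],[0,0,0,6.4,70],[0,0,0,6.4,70],[0,0,0,6.4,70],[0,0,0,0,70],[0,0,0,0,70]]'
python3 - <<'E'
from h import *
c=manip.get_calibration("wrist");im=manip.get_image("wrist");cv2.imwrite("pics/w3.png",im)
g=cv2.cvtColor(im,6)
p=proj(c,[[.458,-.2855,.137],[.463,-.3535,.137]]);print(p.round())
for (u,v),n in zip(p,"BC"):
    x0,y0=int(u)-42,int(v)-42;m=(g[y0:y0+84,x0:x0+84]<75).astype(np.uint8)
    k=[cv2.boundingRect(q) for q in cv2.findContours(m,0,1)[0] if cv2.contourArea(q)>200]
    print(n,[(a+x0,b+y0,w,h,cast(c,[(a+x0+w/2-.5,b+y0+h/2-.5)],.137).round(4).tolist()) for a,b,w,h in k])
print(to_tool([.458,-.2855,.135]),manip.sense()["eef_pos"])
E
```

```text
clock: 7.0
eef_pos: [0.4552, -0.2839, 0.2411]
tool_rot: [-3.14, -0.002, 1.66]
contact_force: [-0.5, -0.6, -0.9]
opening: 0.0598
grasp_force: 0.0
[[283. 215.]
 [282. 287.]]
B [(258, 189, 67, 56, [[0.4643, -0.2864, 0.137]])]
C [(260, 262, 47, 53, [[0.4639, -0.3545, 0.137]])]
[-0.19  0.26 10.64] [ 0.45538193 -0.2839652   0.24135688]
```

```bash
python3 -m inch '[[-0.2,0.3,1,0,70],[0,0,2,0,70],[0,0,2.5,0,70],[0,0,2,0,70],[0,0,1.5,0,70],[0,0,1,0,70],[0,0,0.6,0,70],[0,0,0,0,70],[0,0,0,0,40],[0,0,0,0,30],[0,0,0,0,30],[0,0,0,0,30],[0,0,0,0,30],[0,0,0,0,30]]' 25
python3 -m inch '[[0,0,0,-3,30],[0,0,0,-4,30],[0,0,0,-4,30],[0,0,0,-4,30],[0,0,0,0,30]]'
python3 - <<'E'
from h import *
s=manip.sense();print(s["ft_torque"],s["contact_force"],s["eef_pos"],s["q"].round(2))
E
```

```text
clock: 8.22
eef_pos: [0.4592, -0.2865, 0.1371]
tool_rot: [3.141, 0.001, 1.657]
contact_force: [-3.8, -0.9, 6.4]
opening: 0.0392
grasp_force: 25.8
clock: 8.63
eef_pos: [0.4586, -0.2854, 0.1371]
tool_rot: [-3.141, -0.001, 1.921]
contact_force: [-3.7, 3.2, 9.3]
opening: 0.0391
grasp_force: 26.3
[ 0.5286253  0.8495483 -0.085065 ] [-3.68256282  3.15004699  9.27882669] [ 0.45856361 -0.28539469  0.13709817] [-0.68  0.4   1.76  0.    0.99 -1.04]
```

```bash
python3 -m inch '[[0,0,0,-5,30],[0,0,0,-5,30],[0,0,0,-5,30],[0,0,0,0,30]]'
python3 - <<'E'
from h import *
s=manip.sense();print(s["ft_torque"],s["contact_force"],s["eef_pos"])
c=manip.get_calibration("wrist");im=manip.get_image("wrist")
cv2.imwrite("pics/w4.png",im)
cv2.imwrite("pics/top4.png",manip.get_image("top"));cv2.imwrite("pics/side4.png",manip.get_image("side"))
E
```

```text
clock: 8.97
eef_pos: [0.4578, -0.2856, 0.1365]
tool_rot: [-3.14, -0.002, 2.185]
contact_force: [-5.9, 0.9, 5.4]
opening: 0.0393
grasp_force: 26.4
[0.1167703 0.7891339 0.2811379] [-5.88655529  0.94599263  5.44915163] [ 0.45778386 -0.28564608  0.13645789]
```

View pics/w4.png

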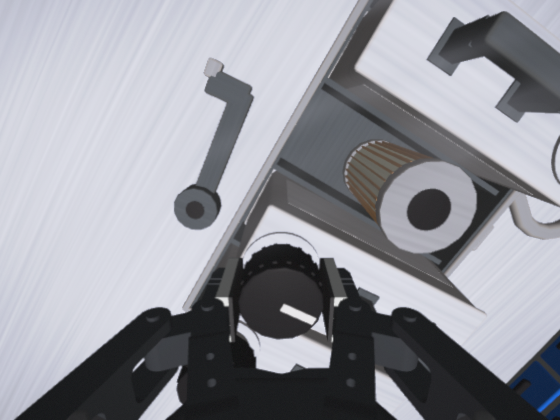

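Cap B's stripe runs from (283,308) to (318,325), still parallel to the can's edge, so the pads slipped round it and B is tight. I'll finish its twist, release, and go on to C.

```bash
python3 -m inch '[[0,0,0,-5,30],[0,0,0,-5,30],[0,0,0,-5,30],[0,0,0,0,30],[0,0,0,0,55],[0,0,0,0,65],[0,0,0,0,70],[0,0,-0.7,0,70],[0,0,-2,0,70],[0,0,-3,0,70],[0,0,-3,0,70],[0,0,-1.5,0,70],[0,0,0,0,70]]'
python3 -m inch '[[0,0,0,6.4,70],[0,0,0,6.4,70],[0,0,0,6.4,70],[0,0,0,6.4,70],[0,0,0,6.4,70],[0,0,0,6.4,70],[0,0,0,6.4,70],[-1.7,0,0,0,70],[-1.7,0,0,0,70],[-1.7,0,0,0,70],[-1.7,0,0,0,70],[0,0,0,0,70],[0,0,0,0,70]]'
python3 - <<'E'
from h import *
c=manip.get_calibration("wrist");im=manip.get_image("wrist");cv2.imwrite("pics/w5.png",im)
g=cv2.cvtColor(im,6)
p=proj(c,[[.463,-.3535,.137]]);print(p.round())
for (u,v),n in zip(p,"C"):
    x0,y0=int(u)-35,int(v)-42;m=(g[y0:y0+84,x0:x0+70]<75).astype(np.uint8)
    k=[cv2.boundingRect(q) for q in cv2.findContours(m,0,1)[0] if cv2.contourArea(q)>200]
    print(n,[(a+x0,b+y0,w,h,cast(c,[(a+x0+w/2-.5,b+y0+h/2-.5)],.137).round(4).tolist()) for a,b,w,h in k])
print(to_tool([.4635,-.354,.136]),manip.sense()["eef_pos"])
E
```

```text
clock: 10.2
eef_pos: [0.4616, -0.2879, 0.2431]
tool_rot: [3.141, 0.009, 2.442]
contact_force: [-0.1, 0.7, 0.4]
opening: 0.0598
grasp_force: 0.0
clock: 11.28
eef_pos: [0.4652, -0.3558, 0.238]
tool_rot: [-3.142, -0.0, 1.659]
contact_force: [0.3, -0.7, 0.9]
opening: 0.0594
grasp_force: 0.0
[[278. 211.]]
C [(253, 185, 52, 55, [[0.4638, -0.3545, 0.137]])]
[ 0.08 -0.13 10.19] [ 0.46493762 -0.35475165  0.2379208 ]
```

```bash
python3 -m inch '[[0.05,-0.1,1,0,70],[0,0,2,0,70],[0,0,2.5,0,70],[0,0,2,0,70],[0,0,1.4,0,70],[0,0,0.8,0,70],[0,0,0.4,0,70],[0,0,0,0,70],[0,0,0,0,40],[0,0,0,0,30],[0,0,0,0,30],[0,0,0,0,30],[0,0,0,0,30],[0,0,0,0,30]]' 25
python3 -m inch '[[0,0,0,-4,30],[0,0,0,-5,30],[0,0,0,-6,30],[0,0,0,-6,30],[0,0,0,-6,30],[0,0,0,-6,30],[0,0,0,-6,30],[0,0,0,-6,30],[0,0,0,0,30]]'
python3 - <<'E'
from h import *
s=manip.sense();print(s["ft_torque"],s["contact_force"],s["eef_pos"],s["q"].round(2))
im=manip.get_image("wrist");im0=cv2.imread("pics/w5.png");im4=cv2.imread("pics/w2.png")
cv2.imwrite("pics/w6.png",np.hstack([im[180:400,150:410],im0[140:360,150:410]]))
E
```

```text
clock: 12.5
eef_pos: [0.4644, -0.3539, 0.1384]
tool_rot: [3.141, 0.001, 1.66]
contact_force: [-1.7, 0.7, 6.4]
opening: 0.0389
grasp_force: 25.8
clock: 13.25
eef_pos: [0.4641, -0.354, 0.1384]
tool_rot: [-3.141, 0.001, 2.451]
contact_force: [-2.3, 0.7, 7.4]
opening: 0.0392
grasp_force: 25.9
[0.0426679  0.48790838 0.08432204] [-2.26179618  0.70543964  7.43524777] [ 0.46411225 -0.35402022  0.13837604] [-0.77  0.45  1.66 -0.    1.03 -1.65]
```

View pics/w6.png

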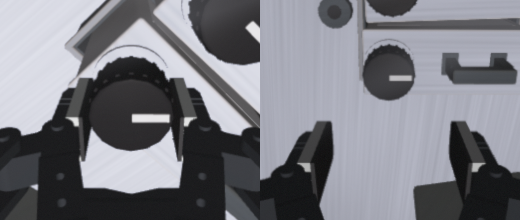

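Cap C's stripe stayed pointing right at (150,118) as the camera turned with the tool, so C is loose. A and C go to the tub and B stays. Release C, turn for the handle and look.

```bash
python3 -m inch '[[0,0,0,0,55],[0,0,0,0,65],[0,0,0,0,70],[0,0,-0.7,0,70],[0,0,-2,0,70],[0,0,-3,0,70],[0,0,-3,0,70],[0,0,-2,0,70],[0,0,0,-6.3,50],[0,0,0,-6.3,50],[0,0,0,-6.3,50],[0,0,0,-6.3,50],[0,0,0,-6.3,50],[0,0,0,-6.3,50],[0,0,0,-6.3,50],[0,0,0,0,50],[0,0,0,0,50]]'
python3 - <<'E'
from h import *
c=manip.get_calibration("wrist");im=manip.get_image("wrist");cv2.imwrite("pics/w7.png",im)
print(manip.sense()["tool_rot"],"to handle C",to_tool([.5378,-.3485,.137]))
t=cv2.imread("pics/top2.png");g=cv2.cvtColor(t,6)  # tub floor/rim from both
p=proj(c,[[.464,-.354,.15],[.5378,-.3482,.15],[.5378,-.3482,.138]]);print(p.round())
E
```

```text
clock: 14.72
eef_pos: [0.4642, -0.3534, 0.2446]
tool_rot: [-3.141, 0.0, -3.071]
contact_force: [-0.1, -0.1, 0.3]
opening: 0.0426
grasp_force: 0.0
[-3.14140391e+00  1.23165860e-04 -3.07153426e+00] to handle C [-7.38 -0.02 10.76]
[[280. 215.]
 [281. 296.]
 [281. 288.]]
```

View pics/w7.png

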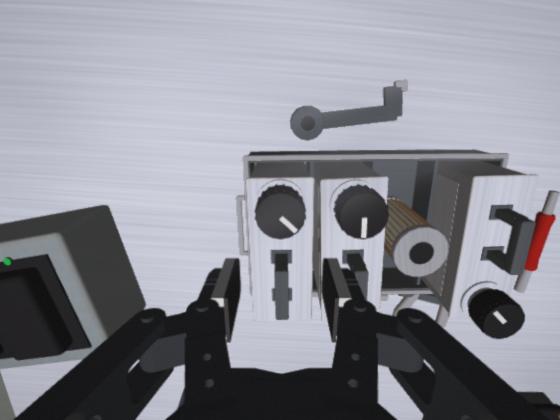

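The wrist view confirms it: C's and A's stripes are turned and B's is straight. Bar C is at (282,290), as predicted. Grasp its handle.

```bash
python3 -m inch '[[-2,0,0,0,45],[-3,0,0,0,45],[-2.4,0,1,0,45],[0,0,2.2,0,45],[0,0,2.5,0,45],[0,0,2,0,45],[0,0,1.5,0,45],[0,0,1,0,45],[0,0,0.5,0,45],[0,0,0,0,45],[0,0,0,0,20],[0,0,0,0,0],[0,0,0,0,0],[0,0,0,0,0],[0,0,0,0,0],[0,0,0,0,0],[0,0,0,0,0]]' 70
```

```text
clock: 16.18
eef_pos: [0.5388, -0.3485, 0.1386]
tool_rot: [-3.14, 0.002, -3.068]
contact_force: [0.5, 1.5, 5.7]
opening: 0.0106
grasp_force: 69.6
```

```bash
python3 -m inch '[[0,0,-0.4,0,0],[0,0,-0.8,0,0],[0,0,-1.2,0,0],[0,0,-1.5,0,0],[0,0,-1.5,0,0],[0,0,-1.5,0,0],[0,0,-1.5,0,0],[0,0,-1.5,0,0],[0,0,-1.5,0,0],[0,0,-1.5,0,0],[0,0,-1.5,0,0],[0,0,-1.5,0,0],[0,0,-1.5,0,0],[0,0,-1,0,0],[0,0,-0.6,0,0],[0,0,0,0,0]]'
python3 - <<'E'
from h import *
c=manip.get_calibration("top");it=cv2.imread("pics/top0.png")
hsv=cv2.cvtColor(it,40);m=cv2.inRange(hsv,(50,120,60),(75,255,255))
k=max(cv2.findContours(m,0,1)[0],key=cv2.contourArea)
P=cast(c,k[:,0].astype(float),.07)[:,:2].astype(np.float32)
r=cv2.minAreaRect(P);print("tub rim",r)
r=cv2.boxPoints(r);print(r)
ctr=r.mean(0)
ey=np.array([-np.sin(np.radians(13)),np.cos(np.radians(13))]);ex=np.array([ey[1],-ey[0]])
# C grasped: tool yaw~184 -> handle is +21mm on can +x side
for s in(1,-1):
    mid=ctr+s*.04*ey;print("C mid",mid,"handle C",mid+.021*ex,"handle A",mid-.021*ex)
s=manip.sense();print(s["contact_force"],s["ft_torque"],s["eef_pos"],s["tool_rot"])
E
```

```text
clock: 17.52
eef_pos: [0.5383, -0.3483, 0.3289]
tool_rot: [-3.14, 0.002, -3.068]
contact_force: [0.6, 0.2, -6.7]
opening: 0.0105
grasp_force: 68.3
tub rim ((0.518295168876648, 0.207550048828125), (0.19329769909381866, 0.19206804037094116), 12.800716400146484)
[[0.402771   0.2797837 ]
 [0.44532573 0.09248921]
 [0.63381934 0.1353164 ]
 [0.5912646  0.32261088]]
C mid [0.50929713 0.24652485] handle C [0.5297589  0.25124882] handle A [0.48883536 0.24180088]
C mid [0.52729321 0.16857525] handle C [0.54775498 0.17329922] handle A [0.50683144 0.16385127]
[ 0.61516498  0.19220213 -6.73101521] [-0.05238639 -0.2235629   0.0279591 ] [ 0.53826871 -0.34834476  0.32894939] [-3.13989690e+00  1.51787649e-03 -3.06807499e+00]
```

```bash
python3 -m inch '[[-0.18,0.8,0,0,0],[-0.18,1.6,0,0,0],[-0.18,2.4,0,0,0],[-0.18,3.2,0,0,0],[-0.18,3.7,0,0,0],[-0.18,3.7,0,0,0],[-0.18,3.7,0,0,0],[-0.18,3.7,0,0,0],[-0.18,3.7,0,0,0],[-0.18,3.7,0,0,0],[-0.18,3.7,0,0,0],[-0.18,3.7,0,0,0],[-0.18,3.7,0,0,0],[-0.18,3.7,0,0,0],[-0.18,3.7,0,0,0],[-0.18,3.7,0,0,0],[-0.18,3.2,0,0,0],[-0.18,2.4,0,0,0],[-0.18,1.6,0,0,0],[-0.18,0.6,0,0,0]]'
python3 -m inch '[[0,0,0,-3,0],[0,0,0,-4,0],[0,0,0,-2,0],[0,0,0,0,0],[0,0,0,0,0]]'
python3 - <<'E'
from h import *
c=manip.get_calibration("wrist");im=manip.get_image("wrist");cv2.imwrite("pics/w8.png",im)
print(proj(c,[[.518,.211,.004],[.53,.255,.144]]).round(), to_tool([.53,.255,.14]),manip.sense()["tool_rot"])
E
```

```text
clock: 19.18
eef_pos: [0.5273, 0.2586, 0.3261]
tool_rot: [3.14, -0.003, -3.065]
contact_force: [-0.3, 0.1, -5.9]
opening: 0.0103
grasp_force: 68.3
clock: 19.6
eef_pos: [0.5287, 0.2546, 0.3267]
tool_rot: [-3.141, -0.002, -2.912]
contact_force: [0.1, -0.8, -5.6]
opening: 0.0105
grasp_force: 68.4
[[253. 150.]
 [281. 188.]] [-1.300e-01  1.000e-02  1.868e+01] [-3.14131237e+00 -1.21124462e-03 -2.91241337e+00]
```

View pics/w8.png

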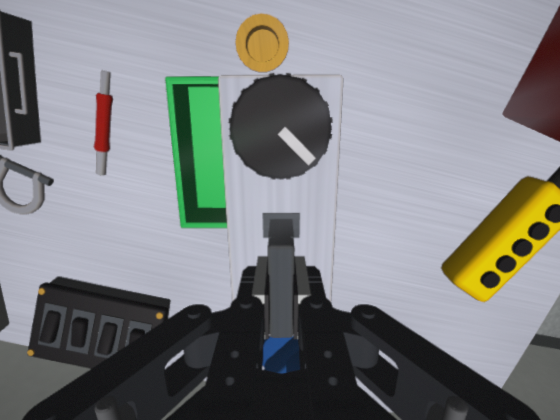

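The can hangs straight. The tub's -y rim shows from (167,78) to (181,228), so I check the tub centre from it.

Run:
```python
from h import *
c=manip.get_calibration("wrist")
P=cast(c,[(167,78),(181,228)],.07)[:,:2];print(P)
d=P[1]-P[0];print(np.hypot(*d),np.degrees(np.arctan2(d[1],d[0])))
ex=d/np.hypot(*d);ey=np.array([-ex[1],ex[0]]);ctr=P.mean(0)+.092*ey;print("ctr",ctr)
print("handle C",ctr+.04*ey+.021*ex,"handle A",ctr-.04*ey-.021*ex)
```

```text
[[0.44871583 0.09830687]
 [0.63490104 0.1389724 ]]
0.19057444396148118 12.320734128693681
ctr [0.52217711 0.20852073]
handle C [0.53415809 0.25208053] handle A [0.51019613 0.16496093]
```

```bash
python3 -m inch '[[-0.15,0,0.5,0,0],[-0.15,0,1,0,0],[0,0,1.6,0,0],[0,0,1.8,0,0],[0,0,1.8,0,0],[0,0,1.8,0,0],[0,0,1.8,0,0],[0,0,1.8,0,0],[0,0,1.8,0,0],[0,0,1.5,0,0],[0,0,1.2,0,0],[0,0,0.8,0,0],[0,0,0.5,0,0],[0,0,0.2,0,0],[0,0,0,0,0],[0,0,0,0,0]]'
python3 -m inch '[[0,0,0.1,0,0],[0,0,0.1,0,0],[0,0,0.1,0,0],[0,0,0,0,0]]'
```

```text
clock: 20.98
eef_pos: [0.533, 0.2558, 0.1468]
tool_rot: [3.142, 0.001, -2.911]
contact_force: [0.4, -1.1, -5.9]
opening: 0.0104
grasp_force: 68.3
clock: 21.32
eef_pos: [0.5325, 0.2557, 0.1434]
tool_rot: [-3.142, 0.0, -2.911]
contact_force: [0.2, 0.2, -6.9]
opening: 0.0105
grasp_force: 68.3
```

```bash
python3 -m inch '[[0,0,0.1,0,0],[0,0,0.1,0,0],[0,0,0.1,0,0],[0,0,0.1,0,0],[0,0,0,0,0],[0,0,0,0,0]]'
```

```text
clock: 21.82
eef_pos: [0.5324, 0.2556, 0.1392]
tool_rot: [-3.142, -0.0, -2.911]
contact_force: [-0.6, 0.5, -6.4]
opening: 0.0101
grasp_force: 68.4
```

```bash
python3 -m inch '[[0,0,0.05,0,0],[0,0,0.05,0,0],[0,0,0,0,0]]';python3 -m inch '[[0,0,0.05,0,0],[0,0,0.05,0,0],[0,0,0,0,0]]'
```

```text
clock: 22.07
eef_pos: [0.533, 0.2559, 0.1387]
tool_rot: [3.141, 0.001, -2.911]
contact_force: [1.0, 1.1, -3.1]
opening: 0.0105
grasp_force: 68.8
clock: 22.32
eef_pos: [0.533, 0.2562, 0.1386]
tool_rot: [3.141, 0.002, -2.911]
contact_force: [-1.7, 1.2, 5.9]
opening: 0.0105
grasp_force: 70.0
```

C is down on the tub floor. Release it, rise, and go to handle A.

```bash
python3 -m inch '[[0,0,0,0,15],[0,0,0,0,30],[0,0,0,0,45],[0,0,0,0,45],[0,0,-0.5,0,45],[0,0,-1.5,0,45],[0,0,-2.5,0,45],[0,0,-3,0,45],[0,0,-2.5,0,45],[0,0,-1.2,0,45],[0,0,0,0,45]]'
python3 -m inch '[[0.5,-1.3,0,0,45],[1,-2.6,0,0,45],[1.1,-2.9,0,0,45],[1.1,-2.9,0,0,45],[1.1,-2.9,0,0,45],[1.1,-2.9,0,0,45],[1.1,-2.9,0,0,45],[1.1,-2.9,0,0,45],[1.1,-2.9,0,0,45],[1.1,-2.9,0,0,45],[1.1,-2.9,0,0,45],[1.1,-2.9,0,0,45],[1.1,-2.9,0,0,45],[0.9,-2.4,0,0,45],[0,0,0,4,45],[0,0,0,4,45],[0,0,0,1,45],[0,0,0,0,45],[0,0,0,0,45]]'
python3 - <<'E'
from h import *
c=manip.get_calibration("wrist");im=manip.get_image("wrist");cv2.imwrite("pics/w9.png",im)
g=cv2.cvtColor(im,6);p=proj(c,[[.479,-.149,.15],[.5537,-.1425,.15]]);print(p.round())
u,v=p[0].astype(int);m=(g[v-50:v+50,u-30:u+31]<85).astype(np.uint8)
print([cv2.boundingRect(q+[u-30,v-50]) for q in cv2.findContours(m,0,1)[0] if cv2.contourArea(q)>100])
print(to_tool([.479,-.149,.139]),manip.sense()["tool_rot"])
E
```

```text
clock: 23.23
eef_pos: [0.5347, 0.2564, 0.2532]
tool_rot: [3.141, 0.007, -2.911]
contact_force: [0.1, 0.3, -1.1]
opening: 0.0386
grasp_force: 0.0
clock: 24.82
eef_pos: [0.4779, -0.1491, 0.2485]
tool_rot: [3.141, -0.002, -3.066]
contact_force: [-0.2, 0.1, -0.1]
opening: 0.0384
grasp_force: 0.0
[[281. 215.]
 [282. 296.]]
[(271, 177, 17, 12)]
[-1.000e-01 -1.000e-02  1.097e+01] [ 3.14114039e+00 -1.21754202e-03 -3.06599469e+00]
```

View pics/w9.png

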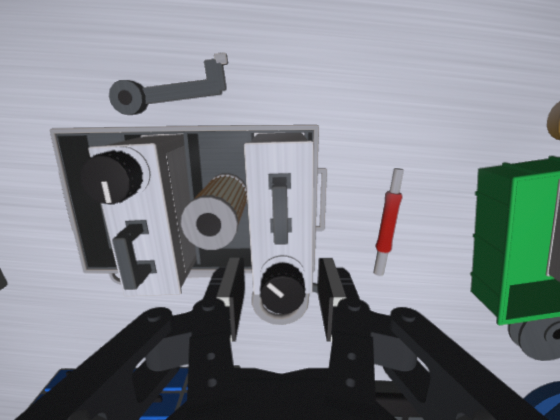

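Bar A is at (280,209), centred between the fingers. Grasp and lift.

```bash
python3 -m inch '[[0.1,0,1,0,45],[0,0,2.2,0,45],[0,0,2.5,0,45],[0,0,2,0,45],[0,0,1.5,0,45],[0,0,1,0,45],[0,0,0.6,0,45],[0,0,0.2,0,45],[0,0,0,0,45],[0,0,0,0,20],[0,0,0,0,0],[0,0,0,0,0],[0,0,0,0,0],[0,0,0,0,0],[0,0,0,0,0],[0,0,0,0,0]]' 70
python3 -m inch '[[0,0,-0.4,0,0],[0,0,-0.8,0,0],[0,0,-1.2,0,0],[0,0,-1.5,0,0],[0,0,-1.5,0,0],[0,0,-1.5,0,0],[0,0,-1.5,0,0],[0,0,-1.5,0,0],[0,0,-1.5,0,0],[0,0,-1.5,0,0],[0,0,-1.5,0,0],[0,0,-1.5,0,0],[0,0,-1.5,0,0],[0,0,-1,0,0],[0,0,-0.6,0,0],[0,0,0,0,0]]'
```

```text
clock: 26.2
eef_pos: [0.4785, -0.1499, 0.1404]
tool_rot: [-3.14, 0.002, -3.068]
contact_force: [-0.5, 0.5, 4.9]
opening: 0.0105
grasp_force: 70.1
clock: 27.53
eef_pos: [0.478, -0.1496, 0.3305]
tool_rot: [-3.141, 0.002, -3.068]
contact_force: [0.5, -0.8, -4.3]
opening: 0.0103
grasp_force: 68.8
```

```bash
python3 -m inch '[[-0.43,0.8,0,0,0],[-0.43,1.6,0,0,0],[-0.43,2.4,0,0,0],[-0.43,3,0,0,0],[-0.43,3,0,0,0],[-0.43,3,0,0,0],[-0.43,3,0,0,0],[-0.43,3,0,0,0],[-0.43,3,0,0,0],[-0.43,3,0,0,0],[-0.43,2.6,0,0,0],[-0.43,2,0,0,0],[-0.4,1,0,0,0],[0,0,0,-3,0],[0,0,0,-4,0],[0,0,0,-1.8,0],[0,0,0,0,0],[0,0,0,0,0],[0,0,0,0,0]]'
python3 - <<'E'
from h import *
print(to_tool([.510,.1675,.1404]),manip.sense()["tool_rot"])
c=manip.get_calibration("wrist");im=manip.get_image("wrist")
g=cv2.cvtColor(im,6);hs=cv2.cvtColor(im,40)
# can C cap (now on +y side): dark round; and green left strip / gaps along the row through the tub middle
for v in (120,150,180,200):
    m=cv2.inRange(hs[v:v+1],(50,120,40),(75,255,255))[0]>0
    e=np.flatnonzero(np.diff(m.astype(int)));print(v,e.tolist(),cast(c,[(u,v) for u in e],.07)[:,1].round(3).tolist())
E
```

```text
clock: 29.12
eef_pos: [0.5099, 0.1676, 0.3288]
tool_rot: [-3.141, -0.001, -2.916]
contact_force: [-0.3, 0.0, -3.7]
opening: 0.0102
grasp_force: 68.8
[-3.000e-02 -1.000e-02  1.884e+01] [-3.14147876e+00 -1.06023503e-03 -2.91586757e+00]
120 [234, 243, 244, 389] [0.097, 0.108, 0.109, 0.283]
150 [236, 242, 381, 386] [0.106, 0.114, 0.285, 0.291]
180 [378, 383] [0.294, 0.3]
200 [375, 381] [0.299, 0.307]
```

```bash
python3 -m inch '[[0,0,0.5,0,0],[0,0,1,0,0],[0,0,1.6,0,0],[0,0,1.8,0,0],[0,0,1.8,0,0],[0,0,1.8,0,0],[0,0,1.8,0,0],[0,0,1.8,0,0],[0,0,1.8,0,0],[0,0,1.5,0,0],[0,0,1.2,0,0],[0,0,0.8,0,0],[0,0,0.5,0,0],[0,0,0.3,0,0],[0,0,0.1,0,0],[0,0,0,0,0],[0,0,0,0,0]]'
python3 -m inch '[[0,0,0.1,0,0],[0,0,0.1,0,0],[0,0,0,0,0]]'
```

```text
clock: 30.58
eef_pos: [0.5106, 0.1679, 0.1469]
tool_rot: [-3.141, 0.001, -2.914]
contact_force: [0.3, -1.1, -3.0]
opening: 0.0106
grasp_force: 68.8
clock: 30.83
eef_pos: [0.5101, 0.1678, 0.1444]
tool_rot: [-3.142, 0.0, -2.914]
contact_force: [0.3, -0.2, -3.9]
opening: 0.0108
grasp_force: 68.8
```

```bash
python3 -m inch '[[0,0,0.1,0,0],[0,0,0.1,0,0],[0,0,0.05,0,0],[0,0,0,0,0],[0,0,0,0,0]]'; python3 -m inch '[[0,0,0.05,0,0],[0,0,0.05,0,0],[0,0,0,0,0]]'; python3 -m inch '[[0,0,0.05,0,0],[0,0,0.05,0,0],[0,0,0,0,0]]'
```

```text
clock: 31.25
eef_pos: [0.51, 0.1678, 0.1417]
tool_rot: [-3.142, -0.0, -2.914]
contact_force: [1.1, -0.4, -3.5]
opening: 0.0104
grasp_force: 68.8
clock: 31.5
eef_pos: [0.5101, 0.1678, 0.1407]
tool_rot: [-3.142, -0.0, -2.914]
contact_force: [0.4, 0.0, -2.7]
opening: 0.0105
grasp_force: 69.0
clock: 31.75
eef_pos: [0.5098, 0.1677, 0.1404]
tool_rot: [-3.142, -0.0, -2.914]
contact_force: [-3.1, -1.0, 4.7]
opening: 0.0103
grasp_force: 69.9
```

A is down too. Release, withdraw, and check by numbers.

```bash
python3 -m inch '[[0,0,0,0,15],[0,0,0,0,30],[0,0,0,0,45],[0,0,0,0,45],[0,0,-0.5,0,45],[0,0,-1.5,0,45],[0,0,-2.5,0,45],[0,0,-3,0,45],[0,0,-3,0,45],[0,0,-2.5,0,45],[0,0,-1.2,0,45],[0,-3,0,0,45],[0,-3,0,0,45],[0,-3,0,0,45],[0,-3,0,0,45],[0,-3,0,0,45],[0,-3,0,0,45],[0,0,0,0,45],[0,0,0,0,45]]'
python3 - <<'E'
from h import *
c=manip.get_calibration("top");it=manip.get_image("top");cv2.imwrite("pics/topE.png",it)
hs=cv2.cvtColor(it,40);g=hs[...,2]
z=slice(175,275),slice(120,232)
# can tops: bright, unsaturated inside the tub region
m=((hs[...,1]<60)&(g>130)).astype(np.uint8)
P=proj(c,[[.5125,.2515,.114],[.5295,.1715,.114]]);print("expect mids",P.round())
for p in P:
    sub=np.zeros_like(m);cv2.circle(sub,tuple(int(round(x)) for x in p),48,1,-1)
tub=cv2.inRange(hs,(50,120,60),(75,255,255));k=max(cv2.findContours(cv2.dilate(tub,np.ones((3,3))),0,2)[0],key=cv2.contourArea)
hull=np.zeros_like(m);cv2.fillConvexPoly(hull,cv2.convexHull(k),1)
for q in cv2.findContours(m*hull,0,1)[0]:
    if cv2.contourArea(q)>250:
        r=cv2.minAreaRect(cast(c,q[:,0].astype(float),.114)[:,:2].astype(np.float32));print("top face",np.round(r[0],3),np.round(r[1],3),r[2])
d=((g<60)).astype(np.uint8)*hull
for q in cv2.findContours(d,0,1)[0]:
    if cv2.contourArea(q)>60: ctr,r=cv2.minEnclosingCircle(q);print("dark",ctr,r,cast(c,[ctr],.137).round(3))
# changed pixels since the start, away from tub/carrier
df=(cv2.absdiff(it,cv2.imread("pics/top0.png")).max(2)>40).astype(np.uint8)
print([cv2.boundingRect(q) for q in cv2.findContours(df,0,1)[0] if cv2.contourArea(q)>25])
E
```

```text
clock: 33.33
eef_pos: [0.5509, -0.0089, 0.282]
tool_rot: [-3.142, 0.0, -2.917]
contact_force: [-0.1, 0.7, -0.2]
opening: 0.0383
grasp_force: 0.0
expect mids [[151. 227.]
 [185. 220.]]
top face [0.511 0.25 ] [0.151 0.06 ] 13.377935409545898
top face [0.53  0.172] [0.15  0.059] 13.445281028747559
dark (153.65625, 248.0) 8.884393692016602 [[0.46  0.238 0.137]]
dark (179.5, 197.0) 9.013978004455566 [[0.582 0.184 0.137]]
[(226, 399, 30, 21), (258, 395, 9, 12), (1, 342, 14, 23), (374, 242, 18, 15), (304, 207, 30, 64), (368, 202, 52, 66), (360, 202, 25, 28), (135, 116, 178, 304)]
```

Both cans stand upright in the tub, with 150 x 60 mm top faces at the right height. B is still in the carrier and nothing else has moved.

```bash
python3 -c "
from cell import manip
print(manip.hand_in())"
```

```text
the job is handed in; nothing more can be done
None
```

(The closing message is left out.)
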